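Clean the belt grinder's platen and hold its tension arm for a new belt

ROBOT

A 7-joint arm with a two-finger parallel gripper is mounted at the origin on the work surface. World frame = base frame: x ahead of the robot, y to its left, z up, the work surface at z = 0. Lengths are in m, angles in rad, forces in N, time in s.
With the tool pointing down it reaches from about 0.4 to 0.875 m from the base axis. Payload 4.4 kg.
Tool frame: the origin (TCP) lies midway between the tips of the shut fingers; the grasp point (between the pads) lies 19 mm behind it; z points along the fingers, y is the direction in which the jaws open and shut (so a half turn about z gives the same grasp; the last joint's range is limited). The gripper opens to 85 mm and grips with 20 to 120 N. Pads are 22 mm wide; open, the fingers measure 114 mm over their backs; the gripper's body (76 mm by 85 mm) begins 54 mm behind the grasp point. The pads swing forward as they close: fully open they stand 13 mm farther back than shut.
Start: joints at [1.152, 0.628, 0.038, 1.517, -0.027, 0.996, -0.02], TCP at [0.225, -0.61, 0.231] pointing down, gripper open.
Joint ranges: [-3.06, 3.06], [-0.37, 2.12], [-1.25, 1.32], [0.18, 2.47], [-1.1, 4.24], [0.23, 1.98], [-2.94, 2.94]. Speed limits (rad/s): [2.57, 2.57, 3.14, 3.14, 3.14, 3.14, 3.14].

INTERFACE

Orientations are given as a unit quaternion [x, y, z, w].
In Python, from plant import * gives the robot as it stands.
- The arm moves only by the tool step_arm, never from a script. Its argument "motion" is a list that holds one entry, the list of rows, each a list of 7 numbers: the shift along the world's x, y, z in m, then the turn, a rotation vector about the world's x, y, z in rad, then the finger opening in m, from 0 to 0.0854. In form: [[[x, y, z, rx, ry, rz, fingers], ...]]. A call has 1 to 5 rows; each row shifts and turns the commanded pose from where the row before left it; what a row does not reach is not made up. A row lasts 1/12 s, in which the tool goes at most 41.7 mm and 7.16 degrees, less where a joint would pass 70% of its speed; a pose out of reach is approached as far as the arm can. A call with a gripper value outside its range is refused whole. The fingers move at their own pace and stop on an object; "grip_force" is the grip in N (left out, the last holds). Time passes only in rows, so rows that do not move let the fingers close. It gives the time, the measured TCP pose, the force and the opening at its end, in the units of the state.
- observe(): the state, without advancing time (a new reading comes with each control period).
- grab_frame(name): name is "side" or "top"; returns a dict with "img" (400x640x3 uint8, red, green, blue), "range_z" (400x640 float32, m along the optical axis (not along the pixel's ray), 0 where there is no reading), "fx", "fy", "cx", "cy" (pixels), "R" (3x3) and "t" (3): a world point X has camera coordinates R X + t. Camera axes: x right, y down, z forward; pixel columns grow to the right and rows downward; lengths in m; the calibration is good to about 2 mm. A picture is of the moment at which its call begins.
- sign_off(): hands the job in, once; it reports no verdict.
Trained networks look in a picture, given as the dict that the camera call returned (one of the last four; its "shot" number tells which), for a name from the list of things; names that differ only in an ending like _2 or _b are one class to them, and where a whole thing is asked for, a point or a joint stands for the part that bears it (a point fixed in the world has none). Each returns a list of dicts, best first, with "p" (0 to 1); they miss things now and then, are a little off and sometimes report something else, mostly with a low value. They report only what shows in the picture. A call takes as long as a camera call. They do not tell look-alikes from the thing itself.
- boxes_of(target, picture): "centre" ([column, row] in pixels, amid what is visible of it).
- landmark_of(target, picture): "centre" ([column, row] in pixels: a listed point, or the origin of a listed thing).
The state is a dict: "t": time; "q": joint angles; "joint_vel": joint speeds; "tau": joint torques, N m; "tcp_pos": TCP position; "tool_rot": TCP orientation; "wrist_force": force on the tool from outside, world axes, zero at the start; "wrist_torque": the same for the moment, N m; "gripper_width": finger opening in m.
Only numpy, scipy, OpenCV 4.12 (cv2) and the standard library are available. Lean on these libraries where they do the work, as an engineer would, in place of code of your own. Each camera call takes 0.05 s, during which the arm holds its last target.

TASK

Get the belt grinder ready for a new belt: pick up the scraper block, sweep all three brass chips with it (not with the fingers) off the bare platen into the swarf tray along the front, and set the scraper back on its rubber mat without dropping it. Then swing the spring-loaded tension arm by its red handle, in towards the platen, until it is against its stop, and finish while still holding the handle there so that the belt can be slipped over the rollers. Leave the two specimens and the bottle where they are.

Things in the scene. Friction and masses are not known exactly. Their poses are not given: they have to be found in the camera images.
- grinder: Belt grinder, belt off, fixed: cream housing, dark platen on top, black drive roller at its -y end (motor behind it: x 62 to 202, y -161 to -65, up to 173 mm high), aluminium tension roller at its +y end, open aluminium swarf tray along the front. Origin on the bench under the platen's middle; x from front (tray, towards the robot) to back, y from drive to tension roller, z up.
- platen_top (a point): Middle of the platen's flat upper face, 149 mm above the bench; axes as the grinder's. Platen 100 mm (x) by 140 mm (y); its front edge, x = -50 mm, is open. The frame plate behind it (x 50 to 60) ends 9 mm below the platen's face; nothing rises above the face behind it for y -60 to 70 mm.
- tray_floor (a point): Middle of the swarf tray's inner floor (5 mm above the bench), axes as the grinder's. Inside 100 mm (x) by 224 mm (y), rim 60 mm above the bench; its back wall stands under the platen's front edge, so chips pushed over that edge drop in.
- chip_1: Loose brass chip, about 20 x 14 mm, 4.5 mm thick, 10 g, flat on the platen. Origin at the middle of its underside. Chip middles start within 40 mm of the platen's middle along y, and from 32 mm in front to 12 mm behind it along x.
- chip_2: Second brass chip, the same.
- chip_3: Third brass chip, the same.
- scraper: Scraper block, 0.18 to 0.29 kg, upright on the rubber mat: blue and white plastic, 28 mm (its x) by 120 mm (y) by 26 mm high, wooden grip rib on top 16 mm thick (x), 70 mm long (y), from 26 to 62 mm up. Origin at the middle of its underside. Grip the rib across its thickness from above; sweep along its x (either way round), underside about 1 mm over the surface.
- mat: Black rubber mat, fixed, 180 mm (x) by 110 mm (y), 3 mm thick: the scraper's place. Origin at the middle of its underside, on the bench. It lies to the left or to the right of the grinder.
- tension_arm (a joint): Angle of the tension arm (rad): 0 at rest (leaning outwards), growing as the handle swings in towards the platen, 0.44 at the stop. A spring drives it back to 0 when let go: at the handle about 5.5 N to start, 8.5 N at the stop.
- handle: Red handle of the tension arm: level round bar, 20 mm diameter, 70 mm long along the grinder's x; the arm is at its back end, the front end is free. Origin at the middle of the bar, 215 mm above the bench at rest. It moves about 68 mm on an arc of 155 mm radius round point lever_pivot, nearly level, towards the grinder's -y; 218 mm up at the stop, 220 mm at most.
- lever_pivot (a point): Point on the tension arm's pivot axis (which runs along the grinder's x), straight across from the handle's middle: 65 mm above the bench, 155 mm from the handle's axis. The line from here to the handle leans 0.26 rad from vertical towards the grinder's +y at rest, 0.18 rad towards -y at the stop.
- specimen_1: Bystander: black mounted specimen, a puck 30 mm in diameter and 20 mm high, in the low grey tray on the other side of the grinder from the mat. Origin at the middle of its underside.
- specimen_2: Bystander: green mounted specimen, a puck 30 mm in diameter and 20 mm high, in the same grey tray.
- bottle: Bystander: white bottle with blue cap, 54 mm diameter, 140 mm high, behind on the right. Origin at the middle of its underside.
Mind the look-alikes: they are no part of the job. There is more than one size of the scraper; the one meant has the size given above. Of the things that look like the mat, take the one that is farthest to the robot's left at the start.

How it is judged:
By the outcome, as a careful person would: the job done as asked, in the order asked, and still so for the second after the job is handed in, while the arm keeps its last pose, push and grip.
It also fails if it takes over 69 s, if anything falls off the work surface, if the arm or the gripper's body presses on something with over 40 N, if the wrist force passes 120 N, or if a joint passes its speed limit or range.

## Working session

There is one attempt and no reset: what is moved stays moved. The work goes in short steps, Python scripts to look and compute and a tool call to move; the robot and the scene stay as the last step left them, time stands still between calls to the robot, and variables do not carry over. Pictures are saved under pics/ and viewed, and the job is handed in when it is done.

Besides the shell and the picture viewer there is one more tool, called after "Request:" as name(argument=value, ...), one argument or row to a line, values as JSON. step_arm: Moves the arm, as the interface text tells. Its arguments: {"type":"object","properties":{"motion":{"type":"array"},"grip_force":{"type":"number"}},"required":["motion"]}

```bash
ls -la; mkdir -p pics; cat > h.py <<'E'
from plant import *
import numpy as np, cv2
def snap(n,f):
    g=grab_frame(n); cv2.imwrite('pics/'+f,g['img'][:,:,::-1]); return g
def w(g,u,v,z=None,d=None):
    K=np.array([(u-g['cx'])/g['fx'],(v-g['cy'])/g['fy'],1.])
    R=np.array(g['R']);t=np.array(g['t'])
    c=-R.T@t; r=R.T@K
    if z is not None: return c+r*(z-c[2])/r[2]
    if d is None:
        d=g['range_z'][int(round(v)),int(round(u))]
    return c+r*d
E
python3 - <<'E'
from h import *
for n in ['side','top']:
    g=snap(n,n+'0.png')
    print(n,g['fx'],np.round(-np.array(g['R']).T@np.array(g['t']),3),np.round(g['R'],3).tolist())
    for k in ['grinder','platen_top','tray_floor','chip_1','scraper','mat','handle','lever_pivot','specimen_1','bottle']:
        for fn in (boxes_of,landmark_of):
            try:
                for r in fn(k,g)[:4]:
                    print(k,fn.__name__,round(r['p'],2),np.round(r['centre'],1),np.round(w(g,*r['centre']),3))
            except Exception as e: print(k,fn.__name__,e)
print(observe())
E
```

```text
total 12
drwxr-xr-x  3 agent agent 4096 Dec  6 09:59 .
drwxr-xr-x 23 root  root  4096 Dec  6 09:59 ..
drwxr-xr-x  2 agent agent 4096 Dec  6 09:59 pics
side 378.2870777059183 [0.387 0.525 0.939] [[-0.975, -0.222, 0.013], [-0.182, 0.764, -0.619], [0.128, -0.606, -0.785]]
grinder call 0.85 [314.9 244.9] [0.496 0.031 0.15 ]
grinder call 0.59 [286.1 385. ] [0.492 0.329 0.024]
grinder call 0.74 [315.3 260.9] [0.489 0.055 0.117]
platen_top call 0.67 [314.6 232.3] [ 0.506 -0.006  0.15 ]
platen_top call 0.58 [317.7 221.1] [ 0.506 -0.043  0.149]
tray_floor call 0.79 [313.3 252. ] [0.496 0.049 0.145]
tray_floor call 0.9 [345.  272.5] [0.415 0.009 0.005]
chip_1 call 0.56 [317.7 225.7] [ 0.502 -0.025  0.154]
chip_1 call 0.43 [318.6 237.3] [0.492 0.006 0.149]
scraper call 0.98 [355.4 172.4] [ 0.446 -0.346  0.036]
scraper call 0.51 [405.8 173.2] [ 0.282 -0.397  0.02 ]
scraper call 0.92 [355.5 176.5] [ 0.444 -0.338  0.026]
scraper call 0.56 [277.4 268.1] [0.55  0.153 0.225]
scraper call 0.55 [403.3 175.4] [ 0.289 -0.393  0.012]
mat call 0.83 [354.9 139.2] [ 0.477 -0.544  0.003]
mat call 0.8 [343.4 1
[... 2936 characters left out ...]
.15220764,  0.62845129,  0.03849033,  1.51742561, -0.02701285,
        0.99631114, -0.01999455]), 'joint_vel': array([-9.46411431e-05, -1.77581479e-04,  1.79668449e-04,  1.06413480e-03,
       -9.29029616e-04,  7.17065186e-04, -6.63012361e-05]), 'tau': array([-1.70063645e-04, -5.63267827e+01,  1.22553427e+00, -1.93778890e+01,
        1.09090417e-02,  1.60980682e-03, -1.76468274e-05]), 'tcp_pos': array([ 0.22461527, -0.60994664,  0.23127176]), 'tool_rot': array([ 9.84484507e-01,  1.75471515e-01,  1.70082581e-05, -4.27964242e-05]), 'wrist_force': array([-0.27707095,  0.17113977,  0.62206347]), 'wrist_torque': array([-0.01254503, -0.03908762,  0.02938322]), 'gripper_width': 0.08554177962037277}
```

View pictures.

```bash
python3 - <<'E'
import cv2
a=cv2.imread('pics/top0.png'); cv2.imwrite('pics/top0z.png',cv2.resize(a[140:300,170:490],(800,400),interpolation=cv2.INTER_CUBIC))
a=cv2.imread('pics/side0.png'); cv2.imwrite('pics/side0z.png',cv2.resize(a[110:400,220:480],(718,800),interpolation=cv2.INTER_CUBIC)[:600])
E
```

```text
(no output)
```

View pics/top0z.png

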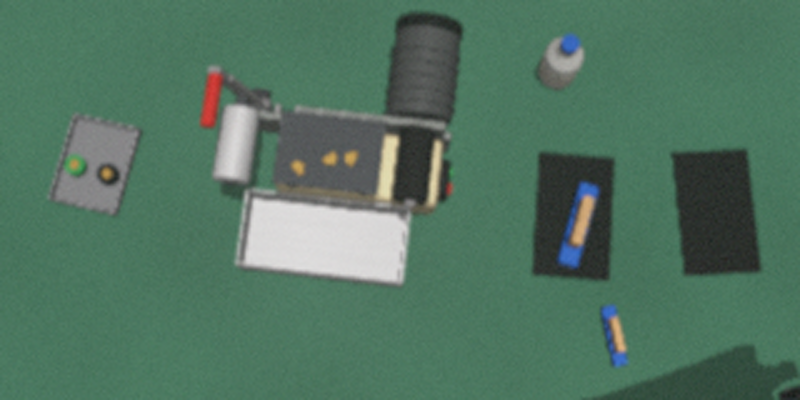

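View pics/side0z.png

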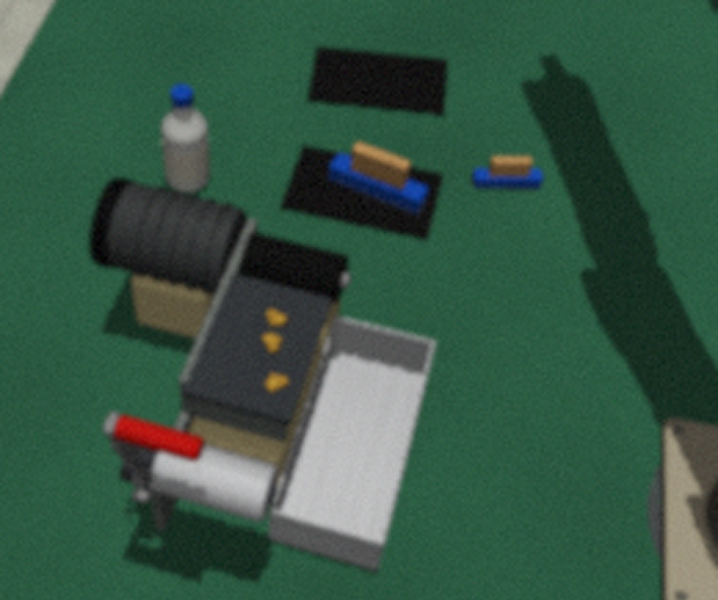

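View pics/side0.png

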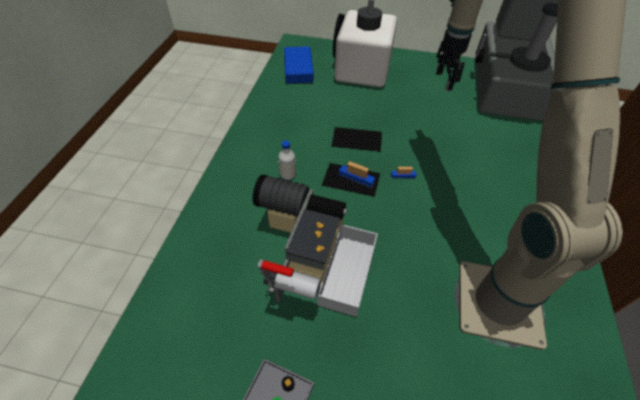

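```bash
cat >> h.py <<'E'
def cloud(g):
    R=np.array(g['R']);t=np.array(g['t']);h,wd=g['range_z'].shape
    u,v=np.meshgrid(np.arange(wd),np.arange(h)); d=g['range_z']
    c=np.stack([(u-g['cx'])/g['fx']*d,(v-g['cy'])/g['fy']*d,d],-1)-t
    P=c@R; P[d<=0]=np.nan; return P
def rect(P):
    r=cv2.minAreaRect(P[:,:2].astype(np.float32)*1000); return np.round(r[0],1),np.round(r[1],1),round(r[2],1),len(P)
E
python3 - <<'E'
from h import *
import pickle
G={n:grab_frame(n) for n in ['top','side']}
pickle.dump(G,open('g0.pkl','wb'))
for n,g in G.items():
    P=cloud(g);I=g['img'].astype(int); r,gr,b=I[...,0],I[...,1],I[...,2]
    x,y,z=P[...,0],P[...,1],P[...,2]
    ins=lambda a,bb,c,d:(x>a)&(x<bb)&(y>c)&(y<d)
    print(n)
    hsv=cv2.cvtColor(g['img'],cv2.COLOR_RGB2HSV).astype(int); H,S,V=hsv[...,0],hsv[...,1],hsv[...,2]
    big=ins(.33,.6,-.45,-.22)
    m=big&(H>100)&(H<128)&(S>130)&(V>60)&(z>0.015); print('blue',rect(P[m]),np.nanmedian(z[m]))
    m=big&(H<25)&(S>70)&(V>90)&(z>.03); print('rib',rect(P[m]),np.nanpercentile(z[m],[10,50,90]))
    m=big&(V<45)&(z<.02); print('mat',rect(P[m]),np.nanmedian(z[m]))
    gi=ins(.4,.62,-.15,.13)
    m=gi&(abs(z-.15)<.006)&(V<90); print('platen',rect(P[m]),np.nanmedian(z[m]))
    m=gi&(H>8)&(H<28)&(S>120)&(V>110)&(z>.145)&(abs(y)<.09);
    k,l,st,ce=cv2.connectedComponentsWithStats(m.astype(np.uint8))
    for i in range(1,k):
        print(' chip',st[i,4],np.round(ce[i],1),np.round(np.nanmean(P[l==i],0),4))
    m=ins(.4,.7,.05,.25)&((H<8)|(H>172))&(S>140)&(V>80)&(z>.17); print('handle',rect(P[m]),np.nanpercentile(z[m],[5,50,95]))
    Q=P[m]; c=Q.mean(0); vv=np.linalg.svd(Q-c)[2][0]; print(c,vv, np.degrees(np.arctan2(vv[1],vv[0])))
    m=ins(.3,.5,-.15,.2)&(z<.03)&(S<50)&(V>90); print('trayfloor',rect(P[m]),np.nanmedian(z[m]))
E
```

```text
top
blue (array([ 412.9, -354.8]), array([176.6,  69. ]), 8.6, 146) 0.029575052968223464
rib (array([ 442.4, -350.3]), array([14.7, 65.6]), 74.6, 83) [0.06067183 0.06614982 0.07025606]
mat (array([ 458.6, -348.2]), array([ 93.6, 168.6]), 89.6, 70) 0.0037831161045792996
platen (array([541.1,  -7.5]), array([277.4, 167.2]), 85.4, 637) 0.149719883828117
 chip 12 [310.1 202.8] [ 0.4988 -0.0314  0.1529]
 chip 11 [301.6 203.1] [ 0.4964 -0.0037  0.1552]
 chip 12 [288.9 206.3] [0.4839 0.0375 0.1551]
handle (array([552.1, 147. ]), array([15.8, 65.7]), 85.3, 111) [0.21549205 0.22445788 0.23009176]
[0.5516378  0.14667953 0.22381736] [-0.99618727  0.0870546  -0.00569376] 175.00573594211627
trayfloor (array([414.6,  20. ]), array([321.4, 122.3]), 83.3, 1867) 0.004389366077629835
side
blue (array([ 442.9, -349. ]), array([ 29.6, 120.8]), 73.5, 207) 0.02638240609509224
rib (array([ 441.5, -350.1]), array([20.8, 66.1]), 80.4, 106) [0.05661708 0.06313627 0.06645417]
mat (array([ 458.1, -344.8]), array([111.2, 176.4]), 87.0, 761) 0.0025137902520465127
platen (array([541.1,  -7.5]), array([280.1, 168.7]), 85.8, 2205) 0.14887162461657916
 chip 29 [319.5 224.5] [ 0.4984 -0.0304  0.1528]
 chip 28 [318.  233.3] [ 0.4961 -0.003   0.153 ]
 chip 33 [319.4 247.9] [0.4832 0.0388 0.1535]
handle (array([552.8, 149.6]), array([18.3, 68.1]), 84.1, 271) [0.21597496 0.22298219 0.22571205]
[0.5527049  0.15138573 0.22210594] [-0.99854238  0.05296818  0.01036774] 176.96356270453114
trayfloor (array([408.1, -14. ]), array([270.3, 112.3]), 85.4, 2359) 0.00304811052640086
```

```bash
python3 - <<'E'
from h import *
import pickle
G=pickle.load(open('g0.pkl','rb'))
for n,g in G.items():
    P=cloud(g);x,y,z=P[...,0],P[...,1],P[...,2]
    hsv=cv2.cvtColor(g['img'],cv2.COLOR_RGB2HSV).astype(int); H,S,V=hsv[...,0],hsv[...,1],hsv[...,2]
    th=np.radians(-4.7);ex=np.array([np.cos(th),np.sin(th)]);ey=np.array([-ex[1],ex[0]])
    a=x*ex[0]+y*ex[1];b=x*ey[0]+y*ey[1]   # grinder-axis coords
    print(n,'V on line along b at a~.51:')
    for lo in np.arange(-.13,.16,.008):
        m=(abs(a-.50)<.025)&(b>=lo)&(b<lo+.008)&(z>.12)
        if m.sum(): print('b%.3f n%d V%d S%d z%.4f'%(lo+.004,m.sum(),np.median(V[m]),np.median(S[m]),np.median(z[m])),end=' | ')
    print('\nalong a:')
    for lo in np.arange(.33,.62,.006):
        m=(abs(b-.03)<.03)&(a>=lo)&(a<lo+.006)
        if m.sum(): print('a%.3f n%d V%d S%d z%.4f'%(lo+.003,m.sum(),np.median(V[m]),np.median(S[m]),np.median(z[m])),end=' | ')
    print()
    # edge direction: front platen edge; for each b bin the min a with z>.14
    L=[]
    for bb in np.arange(-.02,.11,.01):
        m=(abs(b-bb)<.005)&(abs(z-.15)<.008)&(V<95)&(a>.42)&(a<.6)
        if m.sum()>3: L.append((bb,np.percentile(a[m],3),np.percentile(a[m],97)))
    L=np.array(L); print(np.round(L,3).tolist()); print(np.polyfit(L[:,0],L[:,1],1),np.polyfit(L[:,0],L[:,2],1))
    m=((x>.3)&(x<.5)&(y>-.15)&(y<.17)&(z<.02)&(S<60)&(V>90)).astype(np.uint8)
    m=cv2.morphologyEx(m,cv2.MORPH_OPEN,np.ones((3,3)))
    k,l,st,ce=cv2.connectedComponentsWithStats(m); i=1+np.argmax(st[1:,4]); print('tray',rect(P[l==i]))
E
```

```text
top V on line along b at a~.51:
b-0.094 n33 V66 S43 z0.1404 | b-0.086 n33 V49 S17 z0.1463 | b-0.078 n38 V52 S21 z0.1512 | b-0.070 n34 V53 S15 z0.1509 | b-0.062 n38 V52 S19 z0.1488 | b-0.054 n34 V51 S32 z0.1421 | b-0.046 n9 V142 S59 z0.1322 | b-0.030 n17 V122 S27 z0.1485 | b-0.022 n37 V91 S14 z0.1501 | b-0.014 n35 V91 S11 z0.1500 | b-0.006 n36 V91 S11 z0.1503 | b0.002 n36 V92 S15 z0.1496 | b0.010 n37 V96 S19 z0.1519 | b0.018 n33 V92 S14 z0.1513 | b0.026 n37 V92 S14 z0.1504 | b0.034 n35 V95 S20 z0.1505 | b0.042 n36 V92 S17 z0.1510 | b0.050 n32 V90 S14 z0.1510 | b0.058 n34 V91 S14 z0.1506 | b0.066 n38 V90 S14 z0.1500 | b0.074 n34 V92 S15 z0.1516 | b0.082 n33 V91 S14 z0.1514 | b0.090 n39 V91 S12 z0.1503 | b0.098 n32 V90 S11 z0.1508 | b0.106 n35 V92 S20 z0.1508 | b0.146 n34 V142 S3 z0.1322 | b0.154 n42 V184 S3 z0.1434 | b0.162 n35 V212 S2 z0.1473 | 
along a:
a0.333 n29 V122 S91 z0.0011 | a0.339 n28 V122 S89 z0.0000 | a0.345 n29 V121 S90 z0.0011 | a0.351 n30 V115 S78 z0.0001 | a0.357 n53 V160 S4 z0.0407 | a0.363 n3 V218 S1 z0.0046 | a0.369 n29 V219 S2 z0.0043 | a0.375 n28 V220 S2 z0.0041 |
[... 3406 characters left out ...]
0.549 n42 V58 S23 z0.1489 | a0.555 n29 V78 S15 z0.1488 | a0.561 n42 V100 S14 z0.1398 | a0.567 n11 V92 S34 z0.1396 | a0.591 n11 V93 S120 z0.0006 | a0.597 n19 V93 S132 z-0.0006 | a0.603 n32 V94 S132 z-0.0007 | a0.609 n35 V94 S133 z0.0001 | a0.615 n38 V94 S136 z0.0002 | a0.621 n36 V94 S134 z0.0008 | 
[[-0.02, 0.458, 0.553], [-0.01, 0.458, 0.552], [0.0, 0.46, 0.552], [0.01, 0.458, 0.553], [0.02, 0.459, 0.552], [0.03, 0.457, 0.552], [0.04, 0.458, 0.553], [0.05, 0.458, 0.552], [0.06, 0.458, 0.554], [0.07, 0.457, 0.554], [0.08, 0.457, 0.551], [0.09, 0.458, 0.552], [0.1, 0.457, 0.551]]
[-0.01031832  0.4584362 ] [-0.00807365  0.55269651]
tray (array([408.4,  -7.8]), array([200.7,  99.9]), 85.7, 2272)
```

Request:
step_arm(
  motion=[
    [[0.0217,0.026,-0.005,0,0,-0.064,0.0854],[0.0217,0.026,-0.005,0,0,-0.064,0.0854],[0.0217,0.026,-0.005,0,0,-0.064,0.0854],[0.0217,0.026,-0.005,0,0,-0.064,0.0854],[0.0217,0.026,-0.005,0,0,-0.064,0.0854]],
  ],
  grip_force=60,
)

```text
t: 2.62
tcp_pos: [0.334, -0.4788, 0.2062]
tool_rot: [1.0, 0.015, 0.0, 0.0]
wrist_force: [1.3, -0.3, -0.3]
gripper_width: 0.0855
```

Request:
step_arm(
  motion=[
    [[0.0217,0.026,-0.005,0,0,-0.064,0.0854],[0.0217,0.026,-0.005,0,0,-0.064,0.0854],[0.0217,0.026,-0.005,0,0,-0.064,0.0854],[0.0217,0.026,-0.005,0,0,-0.064,0.0854],[0.0217,0.026,-0.005,0,0,-0.064,0.0854]],
  ],
)

```text
t: 3.03
tcp_pos: [0.4426, -0.3487, 0.1813]
tool_rot: [0.989, -0.145, 0.0, 0.0]
wrist_force: [0.5, -0.6, 0.1]
gripper_width: 0.0853
```

Request:
step_arm(
  motion=[
    [[0.0005,0,-0.03,0,0,0,0.0854],[0,0,-0.03,0,0,0,0.0854],[0,0,0,0,0,0,0.0854],[0,0,0,0,0,0,0.0854]],
  ],
)

```text
t: 3.37
tcp_pos: [0.4412, -0.3495, 0.1205]
tool_rot: [0.99, -0.143, -0.002, -0.001]
wrist_force: [-0.5, -0.5, 0.4]
gripper_width: 0.0852
```

```bash
cat >> h.py <<'E'
from scipy.spatial.transform import Rotation as Ro
def st():
    s=observe(); R=Ro.from_quat(s['tool_rot']).as_matrix()
    print('t',round(s['t'],2),'tcp',np.round(s['tcp_pos'],4),'jaw deg',round(np.degrees(np.arctan2(R[1,1],R[0,1])),2),'z',np.round(R[:,2],3),'F',np.round(s['wrist_force'],1),'w',round(s['gripper_width'],4),'q',np.round(s['q'],2))
    return s
E
python3 - <<'E'
from h import *
st()
a=snap('side','s1.png'); cv2.imwrite('pics/s1z.png',cv2.resize(a['img'][110:260,280:440,::-1],(640,600),interpolation=cv2.INTER_CUBIC))
E
```

```text
t 3.37 tcp [ 0.4412 -0.3495  0.1205] jaw deg -106.46 z [-0.003  0.002 -1.   ] F [-0.5 -0.5  0.4] w 0.0852 q [ 0.5   0.66  0.19  1.87 -0.2   0.63 -1.05]
```

View pics/s1z.png

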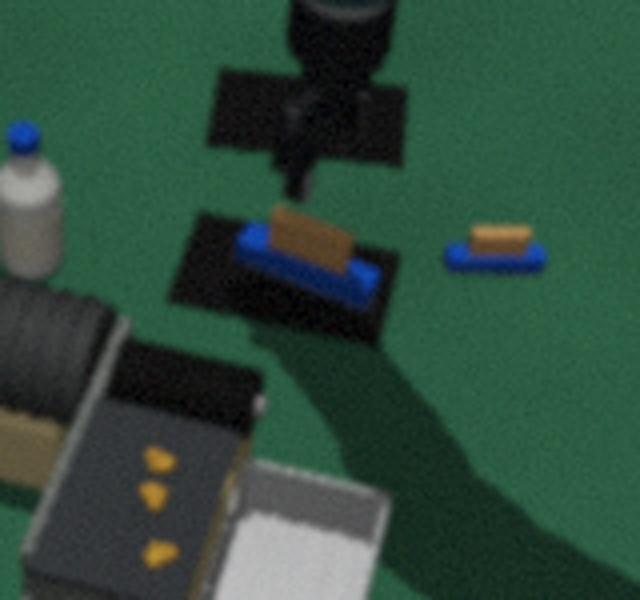

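```bash
python3 - <<'E'
from h import *
s=st();g=grab_frame('side');print(g['img'].shape)
for p in [s['tcp_pos'],s['tcp_pos']+[-.28*.045,-.96*.045,.013],s['tcp_pos']-[-.28*.045,-.96*.045,-.013]]:
    c=np.array(g['R'])@p+g['t']; u=c[0]/c[2]*g['fx']+g['cx'];v=c[1]/c[2]*g['fy']+g['cy']; print(u,v,((u-280)*4,(v-110)*4),c[2],g['range_z'][int(v),int(u)])
t=snap('top','t1.png'); cv2.imwrite('pics/t1z.png',cv2.resize(t['img'][170:270,330:490,::-1],(800,500),interpolation=cv2.INTER_CUBIC))
E
```

```text
t 3.42 tcp [ 0.442  -0.3507  0.1219] jaw deg -106.51 z [-0. -0. -1.] F [-0.1  0.6 -0.2] w 0.0856 q [ 0.5   0.66  0.19  1.87 -0.2   0.63 -1.05]
(400, 640, 3)
359.5184678861029 152.49469276502992 (np.float64(318.07387154441153), np.float64(169.9787710601197)) 1.1792675022986776 1.3553782
366.00088061971275 140.87840140134463 (np.float64(344.003522478851), np.float64(123.51360560537853)) 1.1936308011786614 1.1845489
353.6119488544689 158.3015213610726 (np.float64(294.44779541787557), np.float64(193.20608544429035)) 1.1444914328084959 1.1300604
```

View pics/t1z.png

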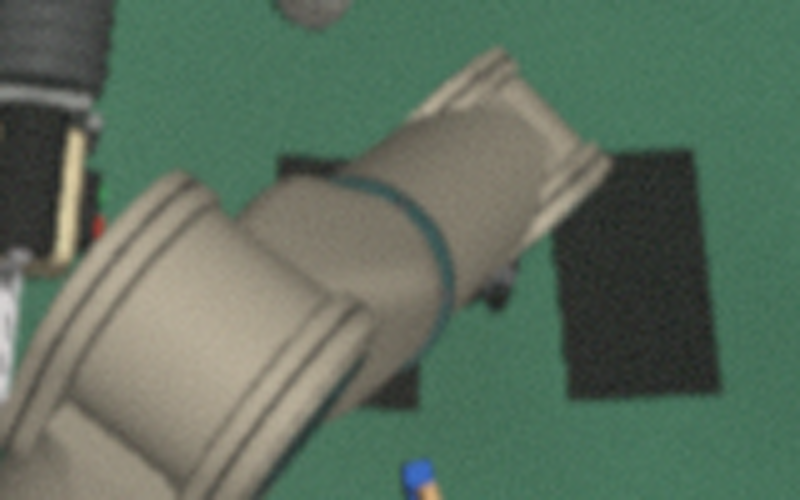

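Request:
step_arm(
  motion=[
    [[0.0005,0,-0.03,0,0,0,0.0854],[0,0,-0.03,0,0,0,0.0854],[0,0,-0.02,0,0,0,0.06],[0,0,-0.008,0,0,0,0.045],[0,0,0,0,0,0,0.035]],
  ],
)

```text
t: 3.93
tcp_pos: [0.4421, -0.3502, 0.0329]
tool_rot: [0.99, -0.144, -0.0, -0.0]
wrist_force: [-0.3, -0.4, 0.3]
gripper_width: 0.0515
```

Request:
step_arm(
  motion=[
    [[0,0,0,0,0,0,0.025],[0,0,0,0,0,0,0.0],[0,0,0,0,0,0,0.0],[0,0,0,0,0,0,0.0],[0,0,0,0,0,0,0.0]],
  ],
)

```text
t: 4.35
tcp_pos: [0.4437, -0.351, 0.0351]
tool_rot: [0.99, -0.143, 0.001, 0.001]
wrist_force: [-0.1, -0.4, 7.5]
gripper_width: 0.0147
```

Request:
step_arm(
  motion=[
    [[0,0,0,0,0,0,0.0],[0,0,0,0,0,0,0.0]],
  ],
)

```text
t: 4.52
tcp_pos: [0.4437, -0.351, 0.0351]
tool_rot: [0.99, -0.143, 0.002, 0.001]
wrist_force: [-1.2, -0.1, 8.1]
gripper_width: 0.0151
```

```bash
python3 - <<'E'
from h import *
st()
a=snap('side','s2.png'); cv2.imwrite('pics/s2z.png',cv2.resize(a['img'][110:260,280:440,::-1],(640,600),interpolation=cv2.INTER_CUBIC))
E
```

```text
t 4.52 tcp [ 0.4437 -0.351   0.0351] jaw deg -106.48 z [ 0.003 -0.002 -1.   ] F [-1.2 -0.1  8.1] w 0.0151 q [ 0.53  0.8   0.14  1.9  -0.23  0.45 -1.02]
```

View pics/s2z.png

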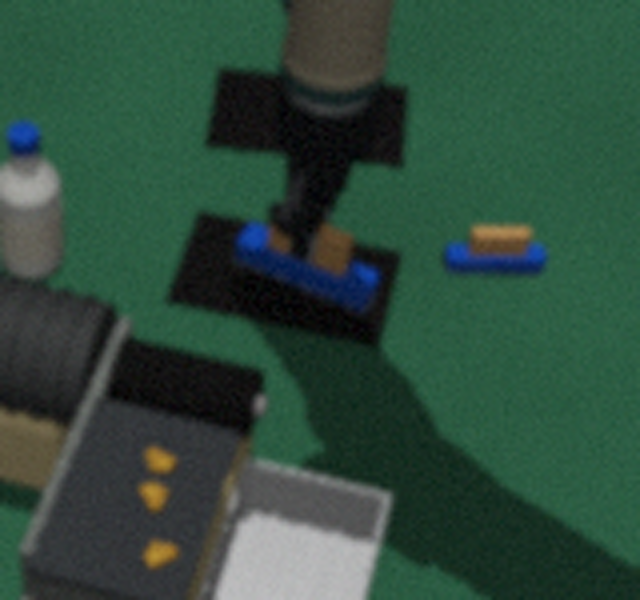

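Request:
step_arm(
  motion=[
    [[0,0,0.005,0,0,0,0.0],[0,0,0.01,0,0,0,0.0],[0,0,0.03,0,0,0,0.0],[0,0,0.035,0,0,0,0.0],[0,0,0.035,0,0,0,0.0]],
  ],
)

```text
t: 4.98
tcp_pos: [0.4418, -0.3493, 0.1497]
tool_rot: [0.99, -0.143, -0.001, -0.0]
wrist_force: [0.3, -0.2, -2.6]
gripper_width: 0.0154
```

Request:
step_arm(
  motion=[
    [[0,0,0.035,0,0,0,0.0],[0,0,0.035,0,0,0,0.0],[0,0,0.03,0,0,0,0.0],[0,0,0,0,0,0,0.0],[0,0,0,0,0,0,0.0]],
  ],
)

```text
t: 5.4
tcp_pos: [0.4432, -0.3503, 0.2506]
tool_rot: [0.99, -0.143, 0.002, 0.001]
wrist_force: [-0.6, -0.3, -2.9]
gripper_width: 0.0151
```

```bash
python3 - <<'E'
from h import *
st()
a=snap('side','s3.png'); cv2.imwrite('pics/s3z.png',cv2.resize(a['img'][60:260,280:440,::-1],(480,600),interpolation=cv2.INTER_CUBIC))
E
```

```text
t 5.4 tcp [ 0.4432 -0.3503  0.2506] jaw deg -106.45 z [ 0.004 -0.002 -1.   ] F [-0.6 -0.3 -2.9] w 0.0151 q [ 0.46  0.49  0.25  1.75 -0.15  0.92 -1.1 ]
```

View pics/s3z.png

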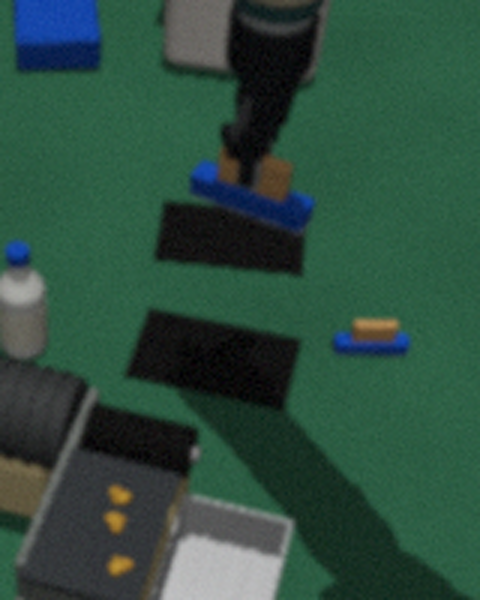

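Request:
step_arm(
  motion=[
    [[0.006,0.0217,0,0,0,0.111,0],[0.006,0.0217,0,0,0,0.111,0],[0.006,0.0217,0,0,0,0.111,0],[0.006,0.0217,0,0,0,0.111,0],[0.006,0.0217,0,0,0,0.111,0]],
  ],
)

```text
t: 5.87
tcp_pos: [0.4713, -0.2396, 0.2464]
tool_rot: [0.991, 0.136, -0.002, -0.001]
wrist_force: [0.0, -0.9, -2.3]
gripper_width: 0.0156
```

Request:
step_arm(
  motion=[
    [[0.006,0.0217,0,0,0,0.111,0],[0.006,0.0217,0,0,0,0.111,0],[0.006,0.0217,0,0,0,0.111,0],[0.006,0.0217,0,0,0,0.111,0],[0.006,0.0217,0,0,0,0.111,0]],
  ],
)

```text
t: 6.28
tcp_pos: [0.5011, -0.1315, 0.2464]
tool_rot: [0.915, 0.402, -0.002, -0.001]
wrist_force: [0.2, 0.3, -3.2]
gripper_width: 0.0152
```

Request:
step_arm(
  motion=[
    [[0.006,0.0217,0,0,0,0.111,0],[0.006,0.0217,0,0,0,0.111,0],[0.006,0.0217,0,0,0,0.111,0],[0.006,0.0217,0,0,0,0.111,0],[0.006,0.0217,0,0,0,0.111,0]],
  ],
)

```text
t: 6.7
tcp_pos: [0.5311, -0.0234, 0.2464]
tool_rot: [0.77, 0.638, -0.002, -0.002]
wrist_force: [1.0, -0.0, -2.3]
gripper_width: 0.0152
```

Request:
step_arm(
  motion=[
    [[0.006,0.0217,0,0,0,0.111,0],[0,0,0,0,0,0,0],[0,0,0,0,0,0,0]],
  ],
)

```text
t: 6.95
tcp_pos: [0.5374, -0.0013, 0.2465]
tool_rot: [0.735, 0.678, -0.001, -0.002]
wrist_force: [-0.9, -0.2, -1.8]
gripper_width: 0.0154
```

```bash
python3 - <<'E'
from h import *
st()
a=snap('side','s4.png'); cv2.imwrite('pics/s4z.png',cv2.resize(a['img'][140:340,240:400,::-1],(480,600),interpolation=cv2.INTER_CUBIC))
P=cloud(a);hsv=cv2.cvtColor(a['img'],cv2.COLOR_RGB2HSV).astype(int); H,S,V=hsv[...,0],hsv[...,1],hsv[...,2]
x,y,z=P[...,0],P[...,1],P[...,2]
m=(H>100)&(H<128)&(S>130)&(V>50)&(z>.15)&(abs(x-.54)<.06)&(abs(y)<.1); print(rect(P[m]),np.nanpercentile(z[m],[1,5,50,95,99]))
E
```

```text
t 6.95 tcp [ 0.5374 -0.0013  0.2465] jaw deg -4.55 z [-0.004  0.001 -1.   ] F [-0.9 -0.2 -1.8] w 0.0154 q [ 0.13  0.46 -0.27  1.81  0.15  0.9  -0.28]
(array([528.1,   2.5]), array([120.4,  29. ]), 74.3, 217) [0.22015873 0.22329354 0.23859462 0.24219455 0.24319595]
```

View pics/s4z.png

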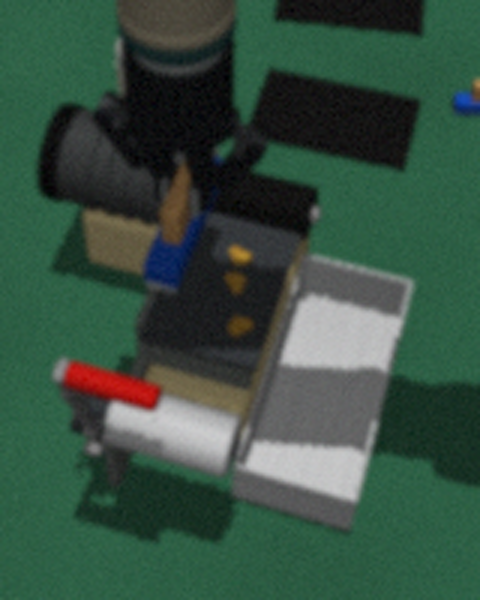

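```bash
python3 - <<'E'
from h import *
a=grab_frame('side')
P=cloud(a);hsv=cv2.cvtColor(a['img'],cv2.COLOR_RGB2HSV).astype(int); H,S,V=hsv[...,0],hsv[...,1],hsv[...,2]
x,y,z=P[...,0],P[...,1],P[...,2]
b=(H>100)&(H<128)&(S>130)&(V>50)&(abs(x-.54)<.06)&(abs(y)<.1)
for lo,hi in [(.2,.235),(.237,.26)]:
    m=b&(z>lo)&(z<hi); print(rect(P[m]),np.nanmedian(z[m]))
m=b&(z>.237);Q=P[m]
for yy in np.arange(-.06,.07,.015):
    k=abs(Q[:,1]-yy)<.0075
    if k.sum(): print(round(yy,3),k.sum(),np.round([Q[k,0].min(),Q[k,0].max(),np.median(Q[k,2])],4))
m=(H<25)&(S>70)&(V>60)&(z>.25)&(abs(x-.54)<.06)&(abs(y)<.08); Q=P[m]; print('rib',rect(Q))
E
```

```text
(array([528.1,  26. ]), array([75.3, 21.9]), 67.6, 71) 0.22817074310754884
(array([536.8,  -1.8]), array([116.9,  25.3]), 85.9, 127) 0.24005826034986338
-0.06 2 [0.5226 0.5251 0.2408]
-0.015 3 [0.5089 0.516  0.2984]
0.0 6 [0.5079 0.5271 0.269 ]
0.015 11 [0.525  0.53   0.2402]
0.03 30 [0.5266 0.552  0.2404]
0.045 65 [0.5279 0.5531 0.2401]
0.06 16 [0.5281 0.5518 0.2391]
rib (array([542.7,   7.3]), array([ 42.4, 118.7]), 52.9, 174)
```

Request:
step_arm(
  motion=[
    [[0,0,-0.025,0,0,0,0],[0,0,-0.025,0,0,0,0],[0,0,-0.01,0,0,0,0],[0,0,0,0,0,0,0],[0,0,0,0,0,0,0]],
  ],
)

```text
t: 7.47
tcp_pos: [0.5383, -0.0035, 0.1881]
tool_rot: [0.736, 0.677, -0.001, -0.0]
wrist_force: [0.1, -0.5, -2.0]
gripper_width: 0.0155
```

Request:
step_arm(
  motion=[
    [[0,0,-0.002,0,0,0,0],[0,0,0,0,0,0,0],[0,0,0,0,0,0,0]],
  ],
)

```text
t: 7.72
tcp_pos: [0.5393, -0.0028, 0.1873]
tool_rot: [0.736, 0.677, 0.001, 0.001]
wrist_force: [-0.0, -0.1, -2.2]
gripper_width: 0.0147
```

Request:
step_arm(
  motion=[
    [[0,0,-0.002,0,0,0,0],[0,0,0,0,0,0,0],[0,0,0,0,0,0,0]],
  ],
)

```text
t: 7.97
tcp_pos: [0.5386, -0.0028, 0.1845]
tool_rot: [0.736, 0.678, 0.0, 0.0]
wrist_force: [0.8, 0.6, -2.8]
gripper_width: 0.0154
```

```bash
python3 - <<'E'
from h import *
st()
a=snap('side','s5.png'); cv2.imwrite('pics/s5z.png',cv2.resize(a['img'][180:300,260:400,::-1],(700,600),interpolation=cv2.INTER_CUBIC))
P=cloud(a);hsv=cv2.cvtColor(a['img'],cv2.COLOR_RGB2HSV).astype(int); H,S,V=hsv[...,0],hsv[...,1],hsv[...,2]
x,y,z=P[...,0],P[...,1],P[...,2]
b=(H>100)&(H<128)&(S>130)&(V>50)&(abs(x-.54)<.06)&(abs(y)<.1)&(y>.015)
print(np.percentile(z[b],[50,80,90,95]))
E
```

```text
t 7.97 tcp [ 0.5386 -0.0028  0.1845] jaw deg -4.7 z [ 0. -0. -1.] F [ 0.8  0.6 -2.8] w 0.0154 q [ 0.12  0.54 -0.25  1.88  0.18  0.75 -0.31]
[0.17704038 0.17910555 0.1799001  0.18015516]
```

View pics/s5z.png

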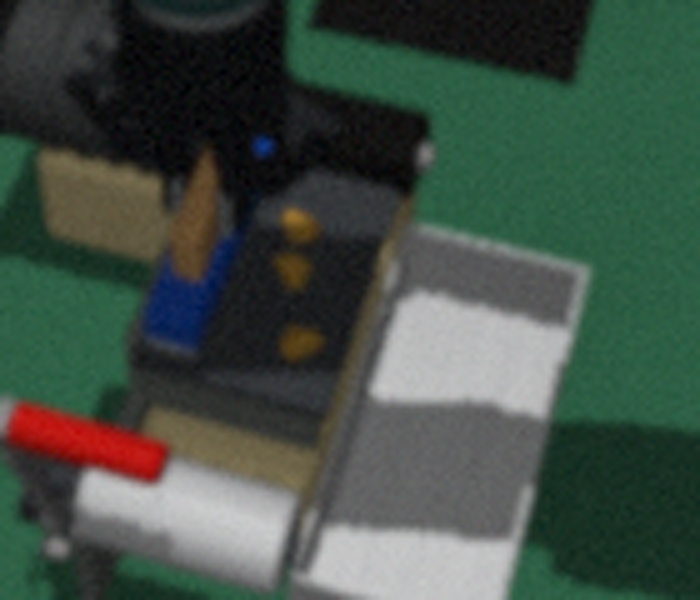

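Request:
step_arm(
  motion=[
    [[0,0,-0.0015,0,0,0,0],[0,0,0,0,0,0,0],[0,0,0,0,0,0,0]],
  ],
)

```text
t: 8.27
tcp_pos: [0.5385, -0.0028, 0.1827]
tool_rot: [0.736, 0.678, -0.0, -0.0]
wrist_force: [-1.1, -0.4, -2.3]
gripper_width: 0.0151
```

Request:
step_arm(
  motion=[
    [[0,0,-0.0015,0,0,0,0],[0,0,0,0,0,0,0],[0,0,0,0,0,0,0]],
  ],
)

```text
t: 8.52
tcp_pos: [0.5386, -0.0027, 0.1813]
tool_rot: [0.735, 0.678, 0.0, -0.0]
wrist_force: [-0.2, -0.1, -2.0]
gripper_width: 0.015
```

Request:
step_arm(
  motion=[
    [[0,0,-0.001,0,0,0,0],[0,0,0,0,0,0,0],[0,0,0,0,0,0,0]],
  ],
)

```text
t: 8.77
tcp_pos: [0.5387, -0.0029, 0.1811]
tool_rot: [0.736, 0.677, 0.0, 0.0]
wrist_force: [-1.3, -0.5, 5.1]
gripper_width: 0.0149
```

Request:
step_arm(
  motion=[
    [[0,0,0.0018,0,0,0,0],[-0.006,0.0005,0,0,0,0,0],[-0.006,0.0005,0,0,0,0,0],[-0.006,0.0005,0,0,0,0,0],[-0.006,0.0005,0,0,0,0,0]],
  ],
)

```text
t: 9.18
tcp_pos: [0.5135, -0.0007, 0.1819]
tool_rot: [0.735, 0.678, -0.0, -0.0]
wrist_force: [0.0, 0.1, -2.8]
gripper_width: 0.0151
```

Request:
step_arm(
  motion=[
    [[-0.006,0.0005,0,0,0,0,0],[-0.006,0.0005,0,0,0,0,0],[-0.006,0.0005,0,0,0,0,0],[-0.006,0.0005,0,0,0,0,0],[-0.006,0.0005,0,0,0,0,0]],
  ],
)

```text
t: 9.6
tcp_pos: [0.4841, 0.0018, 0.1822]
tool_rot: [0.735, 0.678, 0.0, 0.0]
wrist_force: [-0.2, -0.5, -2.2]
gripper_width: 0.0153
```

```bash
python3 - <<'E'
from h import *
st()
a=snap('side','s6.png'); cv2.imwrite('pics/s6z.png',cv2.resize(a['img'][180:300,260:400,::-1],(700,600),interpolation=cv2.INTER_CUBIC))
E
```

```text
t 9.6 tcp [0.4841 0.0018 0.1822] jaw deg -4.7 z [ 0.  0. -1.] F [-0.2 -0.5 -2.2] w 0.0153 q [ 0.12  0.47 -0.25  2.02  0.18  0.67 -0.33]
```

View pics/s6z.png

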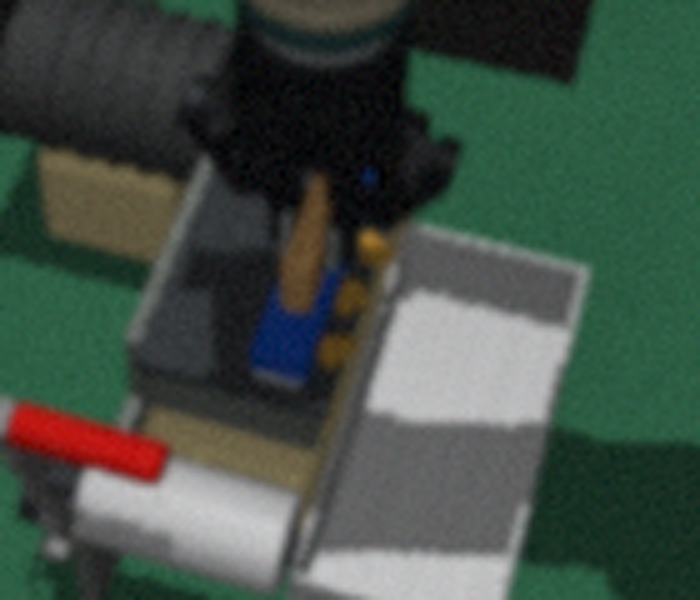

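Request:
step_arm(
  motion=[
    [[-0.008,0.0006,0,0,0,0,0],[-0.008,0.0006,0,0,0,0,0],[-0.008,0.0006,0,0,0,0,0],[-0.008,0.0006,0,0,0,0,0],[-0.008,0.0006,0,0,0,0,0]],
  ],
)

```text
t: 10.07
tcp_pos: [0.4436, 0.0048, 0.1821]
tool_rot: [0.735, 0.678, -0.0, -0.0]
wrist_force: [0.5, -1.2, -1.9]
gripper_width: 0.0147
```

Request:
step_arm(
  motion=[
    [[-0.003,0.0003,0,0,0,0,0],[0,0,0,0,0,0,0],[0,0,0.02,0,0,0,0],[0,0,0.03,0,0,0,0],[0,0,0.025,0,0,0,0]],
  ],
)

```text
t: 10.48
tcp_pos: [0.4419, 0.0052, 0.2582]
tool_rot: [0.735, 0.678, 0.0, -0.0]
wrist_force: [1.1, -1.0, -2.8]
gripper_width: 0.0149
```

```bash
python3 - <<'E'
from h import *
st()
a=snap('side','s7.png'); cv2.imwrite('pics/s7z.png',cv2.resize(a['img'][180:320,260:400,::-1],(600,600),interpolation=cv2.INTER_CUBIC))
a=snap('top','t7.png'); cv2.imwrite('pics/t7z.png',cv2.resize(a['img'][160:280,250:380,::-1],(650,600),interpolation=cv2.INTER_CUBIC))
E
```

```text
t 10.48 tcp [0.4419 0.0052 0.2582] jaw deg -4.69 z [-0.  0. -1.] F [ 1.1 -1.  -2.8] w 0.0149 q [ 0.15  0.31 -0.29  2.03  0.12  0.82 -0.29]
```

View pics/s7z.png

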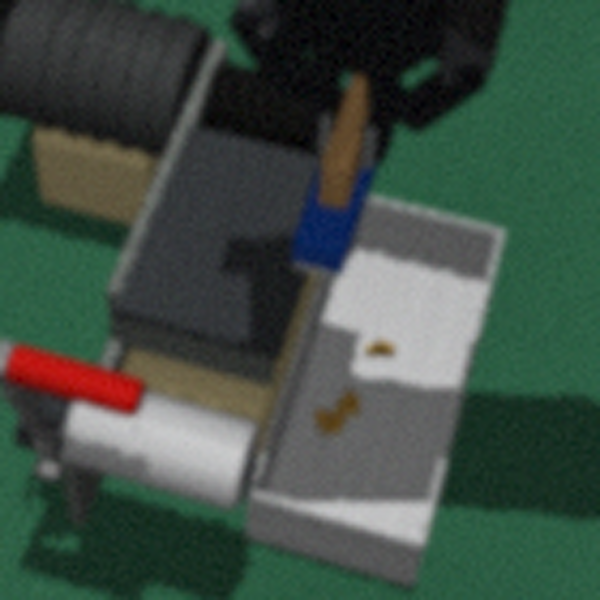

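View pics/t7z.png

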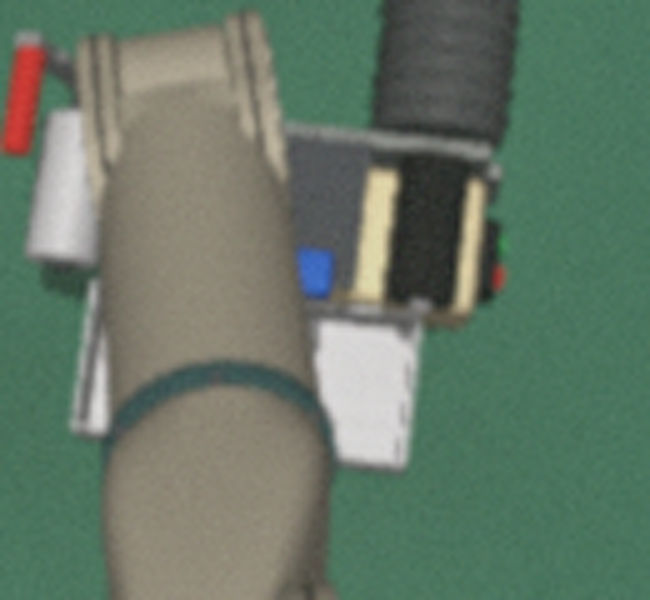

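Request:
step_arm(
  motion=[
    [[0.0009,-0.0235,0,0,0,-0.1135,0],[0.0009,-0.0235,0,0,0,-0.1135,0],[0.0009,-0.0235,0,0,0,-0.1135,0],[0.0009,-0.0235,0,0,0,-0.1135,0],[0.0009,-0.0235,0,0,0,-0.1135,0]],
  ],
)

```text
t: 11.0
tcp_pos: [0.4457, -0.1136, 0.2562]
tool_rot: [0.897, 0.442, -0.0, -0.0]
wrist_force: [0.1, 0.4, -2.4]
gripper_width: 0.0153
```

Request:
step_arm(
  motion=[
    [[0.0009,-0.0235,0,0,0,-0.1135,0],[0.0009,-0.0235,0,0,0,-0.1135,0],[0.0009,-0.0235,0,0,0,-0.1135,0],[0.0009,-0.0235,0,0,0,-0.1135,0],[0.0009,-0.0235,0,0,0,-0.1135,0]],
  ],
)

```text
t: 11.42
tcp_pos: [0.4502, -0.2311, 0.256]
tool_rot: [0.985, 0.173, -0.001, -0.0]
wrist_force: [-0.6, 1.1, -1.7]
gripper_width: 0.015
```

Request:
step_arm(
  motion=[
    [[0.0009,-0.0235,0,0,0,-0.1135,0],[0.0009,-0.0235,0,0,0,-0.1135,0],[0.0009,-0.0235,0,0,0,-0.1135,0],[0.0009,-0.0235,0,0,0,-0.1135,0],[0.0009,-0.0235,0,0,0,-0.1135,0]],
  ],
)

```text
t: 11.83
tcp_pos: [0.4547, -0.3485, 0.2557]
tool_rot: [0.994, -0.109, -0.001, -0.0]
wrist_force: [0.5, -0.6, -2.6]
gripper_width: 0.0154
```

Request:
step_arm(
  motion=[
    [[0,0,-0.03,0,0,0,0],[0,0,-0.04,0,0,0,0],[0,0,-0.04,0,0,0,0],[0,0,-0.04,0,0,0,0],[0,0,-0.03,0,0,0,0]],
  ],
)

```text
t: 12.25
tcp_pos: [0.4534, -0.3462, 0.073]
tool_rot: [0.994, -0.107, -0.002, -0.001]
wrist_force: [-0.2, -0.2, -2.2]
gripper_width: 0.015
```

Request:
step_arm(
  motion=[
    [[0,0,-0.02,0,0,0,0],[0,0,-0.01,0,0,0,0],[0,0,0,0,0,0,0],[0,0,0,0,0,0,0]],
  ],
)

```text
t: 12.58
tcp_pos: [0.4551, -0.3476, 0.0469]
tool_rot: [0.994, -0.107, -0.0, 0.0]
wrist_force: [0.2, -1.3, -1.6]
gripper_width: 0.0153
```

```bash
python3 - <<'E'
from h import *
st()
a=snap('side','s8.png'); cv2.imwrite('pics/s8z.png',cv2.resize(a['img'][110:260,280:440,::-1],(640,600),interpolation=cv2.INTER_CUBIC))
E
```

```text
t 12.58 tcp [ 0.4551 -0.3476  0.0469] jaw deg -102.25 z [-0. -0. -1.] F [ 0.2 -1.3 -1.6] w 0.0153 q [ 0.52  0.78  0.14  1.88 -0.2   0.49 -0.99]
```

View pics/s8z.png

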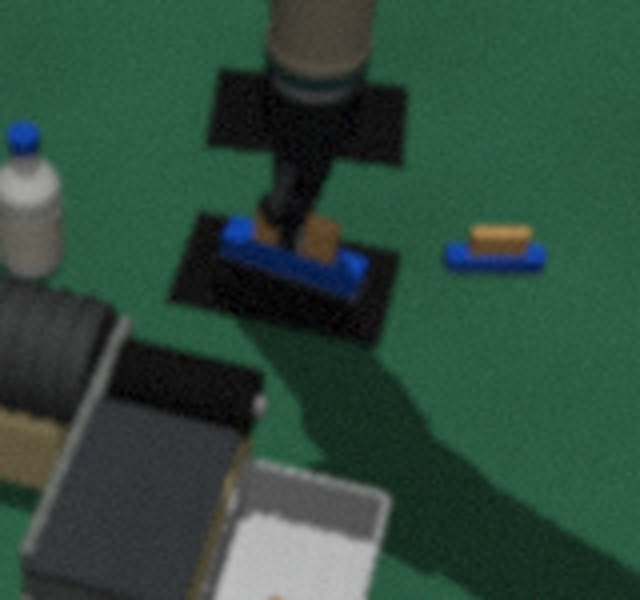

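Platen clear (in view, 130,490), scraper a little above the mat, about 11 mm to go. Lower until contact.

Request:
step_arm(
  motion=[
    [[0,0,-0.005,0,0,0,0],[0,0,-0.003,0,0,0,0],[0,0,0,0,0,0,0],[0,0,0,0,0,0,0]],
  ],
)

```text
t: 12.97
tcp_pos: [0.4553, -0.3476, 0.0396]
tool_rot: [0.994, -0.107, 0.0, 0.0]
wrist_force: [0.8, 0.2, -2.2]
gripper_width: 0.0149
```

Request:
step_arm(
  motion=[
    [[0,0,-0.0015,0,0,0,0],[0,0,-0.0015,0,0,0,0],[0,0,0,0,0,0,0]],
  ],
)

```text
t: 13.22
tcp_pos: [0.455, -0.3474, 0.036]
tool_rot: [0.994, -0.107, -0.0, -0.0]
wrist_force: [-0.2, 0.1, -2.6]
gripper_width: 0.0154
```

Request:
step_arm(
  motion=[
    [[0,0,-0.001,0,0,0,0],[0,0,0,0,0,0,0]],
  ],
)

```text
t: 13.38
tcp_pos: [0.4552, -0.3476, 0.0353]
tool_rot: [0.994, -0.107, 0.0, 0.0]
wrist_force: [-0.2, -0.8, -0.3]
gripper_width: 0.0152
```

Request:
step_arm(
  motion=[
    [[0,0,-0.001,0,0,0,0],[0,0,0,0,0,0,0]],
  ],
)

```text
t: 13.55
tcp_pos: [0.4551, -0.3476, 0.0351]
tool_rot: [0.994, -0.107, 0.0, 0.0]
wrist_force: [-1.7, 1.7, 8.1]
gripper_width: 0.015
```

Request:
step_arm(
  motion=[
    [[0,0,0,0,0,0,0.022],[0,0,0,0,0,0,0.03],[0,0,0,0,0,0,0.05],[0,0,0,0,0,0,0.07],[0,0,0,0,0,0,0.0854]],
  ],
)

```text
t: 13.97
tcp_pos: [0.4552, -0.3475, 0.034]
tool_rot: [0.994, -0.107, 0.0, 0.0]
wrist_force: [-0.0, 0.2, 0.5]
gripper_width: 0.065
```

Request:
step_arm(
  motion=[
    [[0,0,0,0,0,0,0.0854],[0,0,0.01,0,0,0,0.0854],[0,0,0.03,0,0,0,0.0854],[0,0,0.035,0,0,0,0.0854],[0,0,0.035,0,0,0,0.0854]],
  ],
)

```text
t: 14.38
tcp_pos: [0.4545, -0.3472, 0.1455]
tool_rot: [0.994, -0.107, -0.001, -0.0]
wrist_force: [1.4, -0.7, 0.2]
gripper_width: 0.0853
```

Request:
step_arm(
  motion=[
    [[0,0,0.04,0,0,0,0.0854],[0,0,0.04,0,0,0,0.0854],[0,0,0.04,0,0,0,0.0854],[0,0,0.04,0,0,0,0.0854],[0,0,0,0,0,0,0.0854]],
  ],
)

```text
t: 14.8
tcp_pos: [0.4582, -0.3505, 0.3133]
tool_rot: [0.994, -0.107, 0.007, 0.004]
wrist_force: [0.4, -0.8, 1.1]
gripper_width: 0.0857
```

```bash
python3 - <<'E'
from h import *
st()
a=snap('side','s9.png'); cv2.imwrite('pics/s9z.png',cv2.resize(a['img'][110:320,240:440,::-1],(570,600),interpolation=cv2.INTER_CUBIC))
P=cloud(a);hsv=cv2.cvtColor(a['img'],cv2.COLOR_RGB2HSV).astype(int); H,S,V=hsv[...,0],hsv[...,1],hsv[...,2]
x,y,z=P[...,0],P[...,1],P[...,2]
m=(H>100)&(H<128)&(S>130)&(V>60)&(z>0.022)&(z<.06)&(abs(x-.45)<.1)&(abs(y+.35)<.1);print(rect(P[m]),np.percentile(z[m],[5,50,95]))
for n in ['side']:
  for r in landmark_of('handle',a)[:3]: print(r,w(a,*r['centre']))
E
```

```text
t 14.8 tcp [ 0.4582 -0.3505  0.3133] jaw deg -102.28 z [ 0.013 -0.009 -1.   ] F [ 0.4 -0.8  1.1] w 0.0857 q [ 0.45  0.44  0.24  1.64 -0.12  1.06 -1.07]
(array([ 455.3, -343.6]), array([ 31.7, 118.9]), 76.9, 144) [0.02249906 0.0274046  0.03062164]
{'centre': [278.4, 267.3], 'p': 0.86} [0.54941357 0.14948426 0.22293349]
```

View pics/s9z.png

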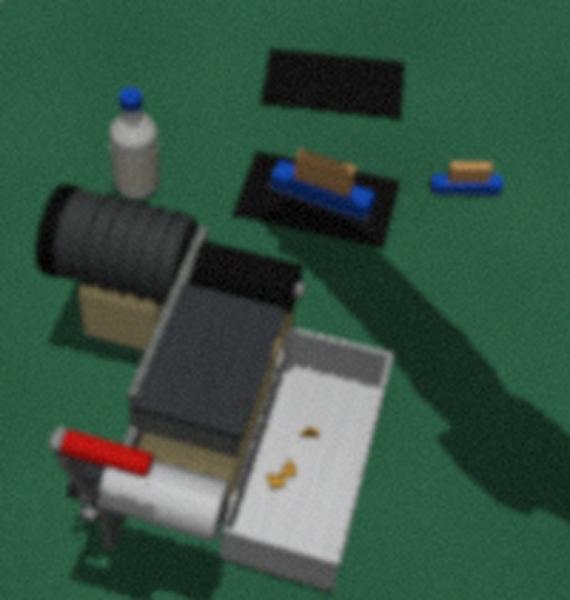

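Request:
step_arm(
  motion=[
    [[0.0065,0.0355,0,0,0,0.0096,0.0854],[0.0065,0.0355,0,0,0,0.0096,0.0854],[0.0065,0.0355,0,0,0,0.0096,0.0854],[0.0065,0.0355,0,0,0,0.0096,0.0854],[0.0065,0.0355,0,0,0,0.0096,0.0854]],
  ],
)

```text
t: 15.32
tcp_pos: [0.4865, -0.1679, 0.3027]
tool_rot: [0.997, -0.083, -0.002, -0.0]
wrist_force: [1.1, 0.1, -0.3]
gripper_width: 0.0855
```

Request:
step_arm(
  motion=[
    [[0.0065,0.0355,0,0,0,0.0096,0.0854],[0.0065,0.0355,0,0,0,0.0096,0.0854],[0.0065,0.0355,0,0,0,0.0096,0.0854],[0.0065,0.0355,0,0,0,0.0096,0.0854],[0.0065,0.0355,0,0,0,0.0096,0.0854]],
  ],
)

```text
t: 15.73
tcp_pos: [0.5189, 0.0093, 0.3028]
tool_rot: [0.998, -0.059, -0.002, 0.0]
wrist_force: [-0.6, 0.5, -0.3]
gripper_width: 0.0857
```

Request:
step_arm(
  motion=[
    [[0.0065,0.0355,0,0,0,0.0096,0.0854],[0.0065,0.0355,0,0,0,0.0096,0.0854],[0.0065,0.0355,0,0,0,0.0096,0.0854],[0.0065,0.0355,0,0,0,0.0096,0.0854],[0,0,0,0,0,0,0.0854]],
  ],
)

```text
t: 16.15
tcp_pos: [0.5449, 0.1592, 0.3022]
tool_rot: [0.999, -0.034, -0.002, -0.003]
wrist_force: [-0.2, 0.4, -0.3]
gripper_width: 0.0853
```

Request:
step_arm(
  motion=[
    [[0,0,0,0,0,0,0.0854],[0,0,0,0,0,0,0.0854]],
  ],
)

```text
t: 16.32
tcp_pos: [0.5452, 0.1486, 0.3028]
tool_rot: [0.999, -0.04, -0.001, 0.001]
wrist_force: [-0.4, -1.1, 0.3]
gripper_width: 0.0851
```

```bash
python3 - <<'E'
from h import *
st()
a=snap('side','s10.png'); cv2.imwrite('pics/s10z.png',cv2.resize(a['img'][180:330,220:380,::-1],(640,600),interpolation=cv2.INTER_CUBIC))
P=cloud(a);hsv=cv2.cvtColor(a['img'],cv2.COLOR_RGB2HSV).astype(int); H,S,V=hsv[...,0],hsv[...,1],hsv[...,2]
x,y,z=P[...,0],P[...,1],P[...,2]
m=((H<8)|(H>172))&(S>140)&(V>60)&(z>.19)&(abs(x-.55)<.08)&(abs(y-.15)<.06);print(rect(P[m]))
E
```

```text
t 16.32 tcp [0.5452 0.1486 0.3028] jaw deg -94.55 z [-0.003 -0.002 -1.   ] F [-0.4 -1.1  0.3] w 0.0851 q [-0.38  0.43  0.09  1.66 -0.04  1.05 -1.92]
(array([546.3, 158.5]), array([55.4, 75.3]), 39.9, 212)
```

View pics/s10z.png

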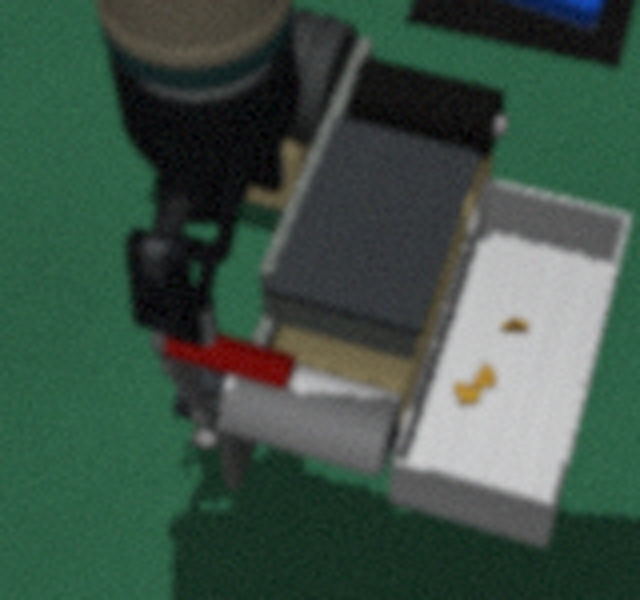

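Request:
step_arm(
  motion=[
    [[0.001,0,-0.03,0,0,0,0.0854],[0,0,-0.03,0,0,0,0.0854],[0,0,-0.03,0,0,0,0.0854],[0,0,-0.016,0,0,0,0.07],[0,0,0,0,0,0,0.05]],
  ],
)

```text
t: 16.78
tcp_pos: [0.5442, 0.1466, 0.1944]
tool_rot: [0.999, -0.041, -0.004, 0.002]
wrist_force: [-0.7, -0.1, -0.7]
gripper_width: 0.0639
```

Request:
step_arm(
  motion=[
    [[0,0,0,0,0,0,0.035],[0,0,0,0,0,0,0.02],[0,0,0,0,0,0,0.0],[0,0,0,0,0,0,0],[0,0,0,0,0,0,0]],
  ],
)

```text
t: 17.2
tcp_pos: [0.5482, 0.1482, 0.2]
tool_rot: [0.999, -0.04, 0.001, 0.0]
wrist_force: [-0.7, -2.8, 6.7]
gripper_width: 0.018
```

Request:
step_arm(
  motion=[
    [[0,0,0,0,0,0,0],[0,0,0,0,0,0,0]],
  ],
)

```text
t: 17.37
tcp_pos: [0.5482, 0.1482, 0.2001]
tool_rot: [0.999, -0.04, 0.001, 0.0]
wrist_force: [-0.5, -4.2, 5.7]
gripper_width: 0.018
```

```bash
python3 - <<'E'
from h import *
st()
a=snap('side','s11.png'); cv2.imwrite('pics/s11z.png',cv2.resize(a['img'][180:330,220:380,::-1],(640,600),interpolation=cv2.INTER_CUBIC))
E
```

```text
t 17.37 tcp [0.5482 0.1482 0.2001] jaw deg -94.59 z [ 0.003 -0.001 -1.   ] F [-0.5 -4.2  5.7] w 0.018 q [-0.37  0.55  0.08  1.79 -0.05  0.8  -1.91]
```

View pics/s11z.png

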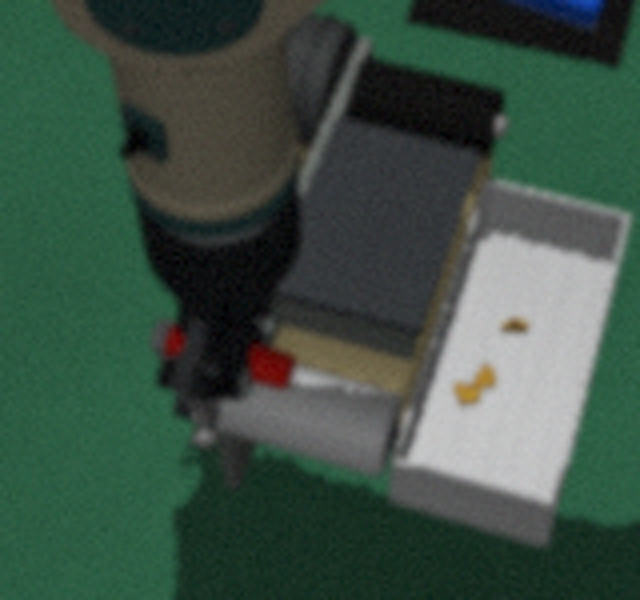

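Request:
step_arm(
  motion=[
    [[-0.0005,-0.0068,0.0015,0,0,0,0],[-0.0005,-0.0068,0.0012,0,0,0,0],[-0.0005,-0.0068,0.001,0,0,0,0],[-0.0006,-0.0068,0.0008,0,0,0,0],[-0.0006,-0.0068,0.0004,0,0,0,0]],
  ],
)

```text
t: 17.83
tcp_pos: [0.5463, 0.1227, 0.2059]
tool_rot: [0.999, -0.038, 0.003, -0.005]
wrist_force: [-1.9, 11.9, 13.0]
gripper_width: 0.0175
```

Request:
step_arm(
  motion=[
    [[-0.0005,-0.0068,0.0,0,0,0,0],[-0.0005,-0.0068,-0.0003,0,0,0,0],[-0.0006,-0.0068,-0.0006,0,0,0,0],[-0.0006,-0.0068,-0.0008,0,0,0,0],[0,0,0,0,0,0,0]],
  ],
)

```text
t: 18.25
tcp_pos: [0.5441, 0.0927, 0.2046]
tool_rot: [0.999, -0.039, 0.003, -0.004]
wrist_force: [-2.1, 8.9, 14.8]
gripper_width: 0.018
```

Request:
step_arm(
  motion=[
    [[-0.0004,-0.005,0.0015,0,0,0,0],[-0.0004,-0.005,0,0,0,0,0],[0,0,0,0,0,0,0],[0,0,0,0,0,0,0]],
  ],
)

```text
t: 18.58
tcp_pos: [0.5436, 0.0849, 0.2041]
tool_rot: [0.999, -0.038, 0.003, -0.005]
wrist_force: [3.5, 12.0, -2.7]
gripper_width: 0.018
```

Request:
step_arm(
  motion=[
    [[-0.0003,-0.003,0,0,0,0,0],[0,0,0,0,0,0,0],[0,0,0,0,0,0,0]],
  ],
)

```text
t: 18.83
tcp_pos: [0.5433, 0.0815, 0.2039]
tool_rot: [0.999, -0.038, 0.003, -0.004]
wrist_force: [3.9, 10.9, -3.8]
gripper_width: 0.0177
```

Request:
step_arm(
  motion=[
    [[-0.0002,-0.002,0,0,0,0,0],[0,0,0,0,0,0,0],[0,0,0,0,0,0,0]],
  ],
)

```text
t: 19.08
tcp_pos: [0.5432, 0.0804, 0.2037]
tool_rot: [0.999, -0.038, 0.003, -0.005]
wrist_force: [4.9, 12.7, -5.9]
gripper_width: 0.0178
```

Request:
step_arm(
  motion=[
    [[-0.0002,-0.002,0,0,0,0,0],[0,0,0,0,0,0,0],[0,0,0,0,0,0,0]],
  ],
)

```text
t: 19.33
tcp_pos: [0.5432, 0.0803, 0.2037]
tool_rot: [0.999, -0.037, 0.003, -0.006]
wrist_force: [4.4, 17.1, -7.3]
gripper_width: 0.0175
```

Request:
step_arm(
  motion=[
    [[-0.0002,-0.002,0,0,0,0,0],[0,0,0,0,0,0,0],[0,0,0,0,0,0,0]],
  ],
)

```text
t: 19.58
tcp_pos: [0.5432, 0.0802, 0.2037]
tool_rot: [0.999, -0.037, 0.003, -0.007]
wrist_force: [5.4, 19.1, -7.1]
gripper_width: 0.0178
```

```bash
python3 - <<'E'
from h import *
st()
a=snap('side','s12.png'); cv2.imwrite('pics/s12z.png',cv2.resize(a['img'][180:330,220:380,::-1],(640,600),interpolation=cv2.INTER_CUBIC))
P=cloud(a);hsv=cv2.cvtColor(a['img'],cv2.COLOR_RGB2HSV).astype(int); H,S,V=hsv[...,0],hsv[...,1],hsv[...,2]
x,y,z=P[...,0],P[...,1],P[...,2]
m=((H<8)|(H>172))&(S>140)&(V>60)&(z>.19)&(abs(x-.55)<.08)&(abs(y-.1)<.1);Q=P[m]
k=Q[:,0]<.53;print(k.sum(),np.median(Q[k],0),(~k).sum(),np.median(Q[~k],0))
# ref frame 0
import pickle
g=pickle.load(open('g0.pkl','rb'))['side'];P=cloud(g);hsv=cv2.cvtColor(g['img'],cv2.COLOR_RGB2HSV).astype(int); H,S,V=hsv[...,0],hsv[...,1],hsv[...,2]
x,y,z=P[...,0],P[...,1],P[...,2]
m=((H<8)|(H>172))&(S>140)&(V>60)&(z>.19)&(abs(x-.55)<.08)&(abs(y-.1)<.1);Q=P[m]
k=Q[:,0]<.53;print(k.sum(),np.median(Q[k],0))
E
```

```text
t 19.58 tcp [0.5432 0.0802 0.2037] jaw deg -94.21 z [ 0.007  0.014 -1.   ] F [ 5.4 19.1 -7.1] w 0.0178 q [-0.23  0.51  0.06  1.84 -0.06  0.78 -1.78]
67 [0.52139323 0.08652316 0.22484205] 40 [0.56552885 0.08275745 0.22672549]
47 [0.52391865 0.15261842 0.22312099]
```

View pics/s12z.png

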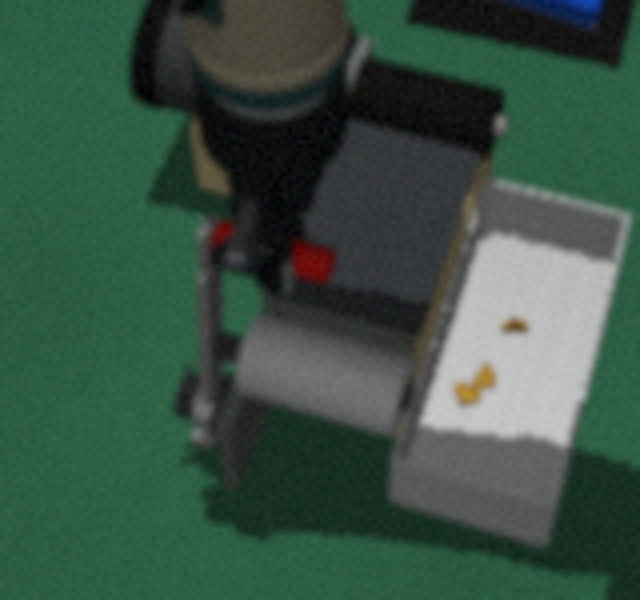

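Request:
step_arm(
  motion=[
    [[0,0,0,0,0,0,0],[0,0,0,0,0,0,0],[0,0,0,0,0,0,0],[0,0,0,0,0,0,0],[0,0,0,0,0,0,0]],
  ],
)

```text
t: 20.05
tcp_pos: [0.5432, 0.0802, 0.2037]
tool_rot: [0.999, -0.037, 0.003, -0.007]
wrist_force: [4.2, 19.6, -7.5]
gripper_width: 0.0176
```

```bash
python3 - <<'E'
from h import *
st(); snap('side','s13.png')
E
```

```text
t 20.05 tcp [0.5432 0.0802 0.2037] jaw deg -94.21 z [ 0.007  0.014 -1.   ] F [ 4.2 19.6 -7.5] w 0.0176 q [-0.23  0.51  0.06  1.84 -0.06  0.78 -1.78]
```

View pics/s13.png

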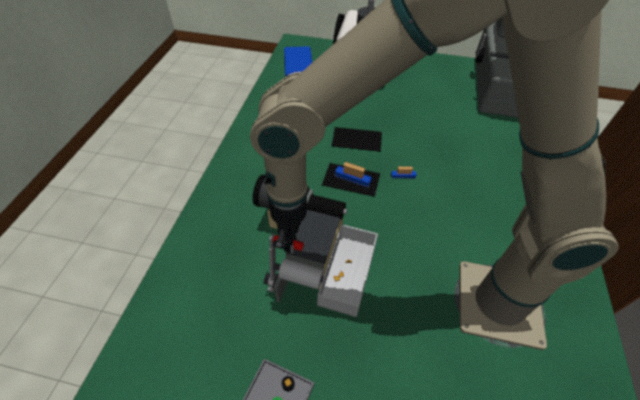

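```bash
python3 - <<'E'
from h import *
snap('top','t13.png')
E
```

```text
(no output)
```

View pics/t13.png

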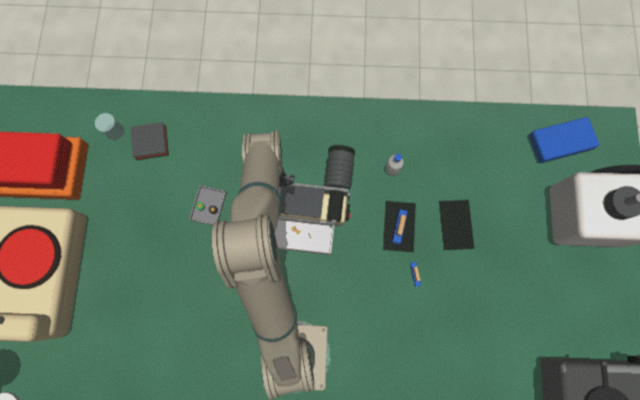

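Everything is in place: the bottle (395,163), both specimens (207,207), the scraper on the left mat (401,226) and the chips in the tray (300,231).

```bash
python3 - <<'E'
from h import *
st(); print(sign_off())
E
```

```text
t 20.15 tcp [0.5432 0.0802 0.2037] jaw deg -94.21 z [ 0.007  0.014 -1.   ] F [ 5.8 20.7 -7.5] w 0.0181 q [-0.23  0.51  0.06  1.84 -0.06  0.78 -1.78]
the job is handed in; nothing more can be done
None
```

The grinder is ready for its new belt, and I handed the job in at about 20 s with the gripper still holding the handle against the stop.

- **Chips:** I swept all three with the large scraper, about 1 mm above the platen. The side view after the sweep shows all three in the swarf tray and the platen bare.
- **Scraper:** I set it back upright on the left mat. I lowered it until it touched the mat before opening the fingers, so it was not dropped. It sits near the middle of the mat, about 13 mm from where it started.
- **Tension arm:** The handle moved about 68 mm, as it should. The last two 2 mm pushes moved the tool by only about 0.1 mm each while the force rose from about 13 to 19 N, so it is against its stop. The grip is set to 60 N.
- **Bystanders:** In the last top view, the bottle and both specimens look to be where they started. I judged this by eye and did not measure it.

No check failed. The networks' two-view positions for the platen middle differed by several centimetres, so I used the platen's edges in the depth images instead.

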